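Clamp the honing block in its bench holder

TASK

Put the honing block into its holder on the wool mat, steel face up, so that I can touch up these edge tools: hook one end under the steel lip, then lower the other end behind the low stop until the block lies flat on the bed. Then swing the cam lever round until it jams the block tight against the two dowels, and let go. Leave the other tools where they lie.

Things in the scene. Friction and masses are not known exactly. Their poses are not given: they have to be found in the camera images.
- honing_block: loose block, pale hardwood with a perforated grey steel plate on top, 150 long (x) x 52 wide (y) x 26 mm high (z), about 0.34 kg, the same either way round; starts on the bench left of the wool mat, steel face up. Origin: centre of its underside; z points up through the steel face.
- holder: wooden holder on the wool mat; does not move. Base board 202 x 112 x 18 mm, bed on top. Origin: on its underside, 18 mm below seat. Axes (used below): x from the low near stop to the end stop with the lip, y to the cam side, z up. The bed beside the block is free for fingers from x = -50 to +12 mm. Keep off the lamp: its shade hangs 190 to 305 mm up at world x 0.21 to 0.42, y -0.41 to -0.60 m.
- seat (a point): point on the bed where the centre of the block's underside lies when the block is flat, against the dowels and midway between end stop and near stop (2 mm play each way). The upright faces of end stop and near stop lie at x = +77 and -77 mm.
- lip_edge (a point): middle of the front edge of the 3 mm steel lip (78 mm wide), underside, at x = 60 mm, 33 mm above the bed. From here the lip slopes down at 30 degrees to x = 68 mm, then runs level, its underside 29 mm above the bed, to the end stop at x = 77 mm. The open gap from lip edge to near stop is only 137 mm, so the block must go in tilted, 10 to 20 degrees.
- near_stop (a point): middle of the top inner edge of the near stop, a wooden strip across the bed, 66 mm wide, 14 mm thick, 13 mm high, at x = -77 mm.
- dowels (a point): point midway between the two upright dowels (10 mm thick, 16 mm high, at x = -60 and +60 mm), on the line that the block's right side touches, y = -26 mm, at the height of their tops. With the lever open there are 56 to 58 mm between this line and the cam for the 52 mm block.
- clamp_lever (a joint): angle of the steel cam lever, rad. Starts open, at 0 to 0.3; at 0 it points out to +y, leaning 0.35 rad towards +x. It grows counter-clockwise seen from above (knob moves towards -x, the near-stop end). The cam pushes the seated block to the dowels and jams at about 1.1 to 1.5 (limit 1.9 with no block). Stiff hinge, about 1 N at the knob: it stays where it is left.
- lever_pivot (a point): the lever's vertical axis, at bed height, x = 38 mm, y = 45 mm from the seat; the cam (a disc of 15 mm radius, 6 mm off-centre) lies 3 to 17 mm above the bed.
- lever_knob (a point): top centre of the upright round wooden knob (14 mm thick, 30 mm high) at the end of the lever, 70 mm from the axis, 54 mm above the bed.

How it is judged:
By the outcome, as a careful person would: the job done as asked, in the order asked, and still so for the second after the job is handed in, with the robot touching nothing.
It also fails if it takes over 66 s, if anything falls off the work surface, if the arm or the gripper's body presses on something with over 40 N, if the wrist force passes 120 N, or if a joint passes its speed limit or range.

ROBOT

A 7-joint arm with a two-finger parallel gripper is mounted at the origin on a cart in front of the work surface, level with it; the furniture and walls round the work are solid. World frame = base frame: x ahead of the robot, y to its left, z up, the work surface at z = 0. Lengths are in m, angles in rad, forces in N, time in s.
With the tool pointing down it reaches from about 0.4 to 0.875 m from the base axis. Payload 19.3 kg.
Tool frame: the origin (TCP) lies midway between the tips of the shut fingers; the grasp point (between the pads) lies 19 mm behind it; z points along the fingers, y is the line along which they close (so a half turn about z gives the same grasp; the last joint's range is limited). The gripper opens to 85 mm and grips with 20 to 120 N. Pads are 22 mm wide; open, the fingers measure 114 mm over their backs; the gripper's body (76 mm by 85 mm) begins 54 mm behind the grasp point. The pads swing forward as they close: fully open they stand 13 mm farther back than shut.
Start: joints at [-1.187, 0.521, -0.036, 1.599, 0.021, 1.021, -0.113], TCP at [0.274, 0.562, 0.206] pointing down, gripper open.
Joint ranges: [-2.91, 2.91], [-0.3, 2.13], [-1.5, 1.42], [0.17, 2.43], [-1.26, 4.41], [0.16, 1.93], [-2.52, 2.52]. Speed limits (rad/s): [1.89, 1.89, 2.39, 2.39, 3.01, 3.01, 3.01].

INTERFACE

Orientations are given as [roll, pitch, yaw] about the fixed x, y, z axes, in that order (R = Rz(yaw) Ry(pitch) Rx(roll)).
In Python, from workcell import telemetry, grab_frame, calibration, bot, outline_of, landmark_of gives the robot as it stands. The module is installed in compiled form; this text tells all that it offers.
- The arm moves only by the shell command python3 -m inch 'ROWS' [FORCE]. ROWS is JSON, a list of rows, each a list of 7 numbers: the shift along the tool's x, y, z in m, then the turn, a rotation vector about the tool's x, y, z in rad, then the closure, from 0 (fully open) to 1 (shut). A call has 1 to 5 rows; each row shifts and turns the commanded pose from where the row before left it, along the tool's axes as they then stand; what a row does not reach is not made up. A row lasts 1/10 s, in which the tool goes at most 50 mm and 8.59 degrees, less where a joint would pass 70% of its speed; a pose out of reach is approached as far as the arm can. A call is refused whole if a number of a shift passes 0.05 or a number of a turn 0.15, either way. A call with a gripper value outside its range is refused whole. The fingers move at their own pace and stop on an object; FORCE is the grip in N (left out, the last holds). Time passes only in rows, so rows that do not move let the fingers close. It gives the time, the measured TCP pose, the force, the opening and the grip force at its end, in the units of the state.
- telemetry.observe(): the state, without advancing time (a new reading comes with each control period).
- grab_frame(name): name is "scene" or "side" or "wrist"; returns the picture (384x512x3 uint8, red, green, blue); there is no depth.
- calibration(name): a dict with "fovy" (degrees; the focal length in pixels is half the picture's height over the tangent of half this angle, whatever the lens; pixels are square), "cx", "cy" (the principal point, pixels), "pose" (4x4, takes a point from camera to world coordinates). Camera axes: x right, y down, z forward; pixel columns grow to the right and rows downward; lengths in m; the calibration is good to about 2 mm. A picture is of the moment at which its call begins: read the wrist's pose just before it. calibration takes no time and is no camera call; for the wrist camera it gives the pose at the moment of the call.
- bot.job_done(): hands the job in; it is judged then, once.
Trained networks look in the newest picture that a camera, given by its name, has taken for a name from the list of things; names that differ only in an ending like _2 or _b are one class to them, and where a whole thing is asked for, a point or a joint stands for the part that bears it (a point fixed in the world has none). Each returns a list of dicts, best first, with "score" (0 to 1); they miss things now and then, are a little off and sometimes report something else, mostly with a low value. They report only what shows in the picture. A call takes as long as a camera call.
- outline_of(label, camera): "region" (384x512 bool, what is visible of it) and "rect" ([left, top, right, bottom] in pixels, round what is visible of it).
- landmark_of(label, camera): "xy" ([column, row] in pixels: a listed point, or the origin of a listed thing).
The state is a dict: "clock": time; "qpos": joint angles; "qd": joint speeds; "joint_efforts": joint torques, N m; "position": TCP position; "tool_rot": TCP orientation; "force": force on the tool from outside, world axes, zero at the start; "moment": the same for the moment, N m; "grip_width": finger opening in m; "finger_force": force on a finger pad.
Only numpy, scipy, OpenCV 4.12 (cv2) and the standard library are available. Lean on these libraries where they do the work, as an engineer would, in place of code of your own. Each camera call takes 0.05 s, during which the arm holds its last target. There are 200 camera calls.

## Working session

There is one attempt and no reset: what is moved stays moved. The work goes in short steps, Python scripts to look and compute and a shell command to move; the robot and the scene stay as the last step left them, time stands still between calls to the robot, and variables do not carry over. Pictures are saved under pics/ and viewed, at most 10 in all, crops included, and the job is handed in when it is done.

```bash
mkdir -p pics; cat > h.py <<'E'
import numpy as np, cv2
from scipy.spatial.transform import Rotation as R
from workcell import telemetry, grab_frame, calibration, bot, outline_of, landmark_of
def K(c):
    f=192/np.tan(np.radians(c['fovy'])/2); return f
def ray(c,px):
    f=K(c); d=np.array([(px[0]-c['cx'])/f,(px[1]-c['cy'])/f,1.0]); P=np.array(c['pose'])
    d=P[:3,:3]@d; return P[:3,3], d/np.linalg.norm(d)
def atz(c,px,z):
    o,d=ray(c,px); return o+d*(z-o[2])/d[2]
def tri(rs):
    A=np.zeros((3,3));b=np.zeros(3)
    for o,d in rs:
        M=np.eye(3)-np.outer(d,d);A+=M;b+=M@o
    p=np.linalg.solve(A,b)
    return p,[np.linalg.norm((np.eye(3)-np.outer(d,d))@(p-o)) for o,d in rs]
def proj(c,p):
    P=np.array(c['pose']);q=P[:3,:3].T@(np.asarray(p)-P[:3,3]);f=K(c);return np.array([c['cx']+f*q[0]/q[2],c['cy']+f*q[1]/q[2]])
def save(n,im): cv2.imwrite('pics/'+n+'.png',im[:,:,::-1])
def st():
    s=telemetry.observe();print({k:np.round(s[k],4).tolist() for k in('clock','position','tool_rot','force','grip_width','finger_force','qpos')});return s
E
python3 - <<'E'
from h import *
np.set_printoptions(precision=4,suppress=True)
st()
names=['honing_block','holder','seat','lip_edge','near_stop','dowels','lever_pivot','lever_knob']
rs={}
for n in ('scene','side','wrist'):
    c=calibration(n);im=grab_frame(n);save('a_'+n,im)
    print(n,c['fovy'],np.array(c['pose'])[:3].round(3).tolist())
    for k in names:
        l=landmark_of(k,n)
        for q in l[:2]: print(n,k,round(q['score'],2),np.round(q['xy'],1))
        if l and l[0]['score']>.4: rs.setdefault(k,[]).append(ray(c,l[0]['xy']))
for k in rs:
    if len(rs[k])>1: print(k,*tri(rs[k]))
a=cv2.imread('pics/a_scene.png');b=cv2.imread('pics/a_side.png');cc=cv2.imread('pics/a_wrist.png')
m=np.hstack([a,b]);cv2.imwrite('pics/a.png',cv2.resize(m,(800,300)))
E
```

```text
{'clock': 0.0, 'position': [0.2738, 0.5614, 0.2057], 'tool_rot': [-3.1405, 0.0001, 2.6878], 'force': [0.1416, -0.1299, -0.1665], 'grip_width': 0.0849, 'finger_force': 0.0, 'qpos': [-1.1873, 0.522, -0.0363, 1.6, 0.0212, 1.0211, -0.1128]}
scene 47.46877824224674 [[0.59, -0.532, 0.608, -0.091], [-0.807, -0.4, 0.434, -0.446], [0.013, -0.747, -0.665, 0.656]]
scene honing_block 0.95 [195.8 174.9]
scene holder 0.61 [343.6 257.8]
scene holder 0.56 [359.4 249.7]
scene seat 0.97 [349.2 253.1]
scene lip_edge 0.94 [356.2 216.6]
scene near_stop 0.64 [330.  277.1]
scene dowels 0.65 [358.6 221.3]
scene dowels 0.63 [361.7 248.6]
scene lever_pivot 0.92 [333.6 228.5]
scene lever_pivot 0.67 [361.6 250.1]
scene lever_knob 0.74 [301.6 193.1]
scene lever_knob 0.56 [357.7 219.2]
side 54.33589668680881 [[-1.0, 0.006, -0.017, 0.461], [0.018, 0.349, -0.937, 0.732], [0.001, -0.937, -0.349, 0.365]]
side honing_block 0.75 [255.2 258.3]
side holder 0.75 [256.8 187.2]
side seat 0.74 [253.2 177.2]
side lip_edge 0.63 [233.9 166. ]
side near_stop 0.6 [282.  173.6]
side dowels 0.83 [254.8 170.9]
side lever_pivot 0.97 
[... 342 characters left out ...]
3] [np.float64(0.001121594016941205), np.float64(0.0011215940169411896)]
seat [ 0.4447 -0.2676  0.0239] [np.float64(0.004739345327474273), np.float64(0.004739345327474306)]
lip_edge [ 0.4987 -0.2467  0.0641] [np.float64(0.003545022855583854), np.float64(0.003545022855583772)]
near_stop [ 0.3645 -0.2695  0.0348] [np.float64(0.00316557183340208), np.float64(0.0031655718334021557)]
dowels [ 0.4587 -0.2559  0.0636] [np.float64(0.019867781159661427), np.float64(0.019867781159661507)]
lever_pivot [ 0.469  -0.2159  0.0324] [np.float64(0.00011506483268555158), np.float64(0.00011506483268560769)]
lever_knob [ 0.4531 -0.1432  0.0924] [np.float64(0.004950244457474089), np.float64(0.004950244457474238)]
```

View pics/a.png

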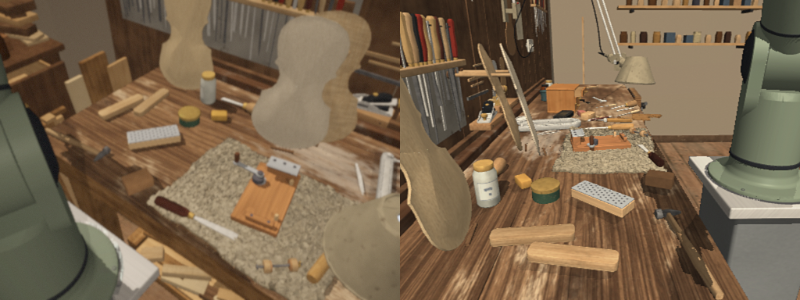

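The block and holder show clearly: in the scene view the block is at about (196,175) and the holder at (349,253). The lever points up and left, and nothing stands between the two. I'm moving the wrist camera over the block.

```bash
cat >> h.py <<'E'
def go(p,yaw,pitch=0.0,roll=np.pi,q=True):
    """shift/turn in tool axes from the present pose to target (translate first, then turn)"""
    s=telemetry.observe();R0=R.from_euler('xyz',s['tool_rot']);Rt=R.from_euler('xyz',[roll,pitch,yaw])
    print('shift',(R0.inv().apply(np.array(p)-s['position'])).round(4).tolist(),'turn',((R0.inv()*Rt).as_rotvec()).round(4).tolist())
def hold(q,yaw,pitch):pass
E
python3 -m inch '[[-0.034,-0.031,0,0,0,0,0],[-0.034,-0.031,0,0,0,0,0],[-0.034,-0.031,0,0,0,0,0],[-0.034,-0.031,0,0,0,0,0],[-0.034,-0.031,0,0,0,0,0]]' 40
python3 -m inch '[[-0.034,-0.031,0,0,0,0,0],[-0.034,-0.031,0,0,0,0,0],[-0.034,-0.031,0,0,0,0,0],[-0.034,-0.031,0,0,0,0,0],[0,0,0,0,0,0,0]]'
cat > m1.py <<'E'
from h import *
import sys
np.set_printoptions(precision=4,suppress=True)
st();c=calibration('wrist');im=grab_frame('wrist');save(sys.argv[1],im)
o=outline_of('honing_block','wrist')
l=landmark_of('honing_block','wrist')
print([(q['score'],q['xy']) for q in l[:2]])
if l: print('org z0',atz(c,l[0]['xy'],0))
if o:
    r=o[0];print(r['score'],r['rect'])
    # polygon of silhouette projected on z=.026
    ct=max(cv2.findContours(r['region'].astype(np.uint8),cv2.RETR_EXTERNAL,cv2.CHAIN_APPROX_NONE)[0],key=cv2.contourArea)
    obs=ct[:,0].astype(float)
    from scipy.optimize import least_squares
    def sil(x,n=1):
        P=[]
        for a in(-.075,.075):
            for b in(-.026,.026):
                for z in(0,.026):
                    P.append(proj(c,[x[0]+a*np.cos(x[2])-b*np.sin(x[2]),x[1]+a*np.sin(x[2])+b*np.cos(x[2]),x[3]+z]))
        return cv2.convexHull(np.array(P,np.float32))
    f=lambda x:[cv2.pointPolygonTest(sil(x),tuple(map(float,p)),True) for p in obs[::4]]
    p0=atz(c,l[0]['xy'],0) if l else atz(c,obs.mean(0),.013)
    best=None
    for y0 in np.arange(0,3.1,.4):
        g=least_squares(f,[p0[0],p0[1],y0,0],diff_step=1e-4,x_scale=[.01,.01,.1,.005],loss='soft_l1')
        if best is None or g.cost<best.cost:best=g
    print('block x y yaw z',best.x,'cost/pt',best.cost/len(obs[::4]))
E
python3 m1.py w1
```

```text
clock: 1.85
position: [0.3593, 0.3462, 0.2065]
tool_rot: [3.141, 0.0, 2.688]
force: [1.5, 0.6, 0.3]
grip_width: 0.0854
finger_force: 0.0
clock: 2.35
position: [0.4285, 0.1714, 0.2066]
tool_rot: [-3.141, 0.001, 2.681]
force: [-0.7, 0.2, -0.4]
grip_width: 0.0852
finger_force: 0.0
{'clock': 2.35, 'position': [0.4285, 0.1714, 0.2066], 'tool_rot': [-3.1409, 0.0014, 2.6806], 'force': [-0.7474, 0.1864, -0.4177], 'grip_width': 0.0852, 'finger_force': 0.0, 'qpos': [-0.5778, 0.2619, 0.0815, 2.0169, -0.0256, 0.8636, 0.6273]}
[(0.72, [231.6, 182.7])]
org z0 [0.4465 0.1322 0.    ]
0.84 [195.6, 118.4, 262.6, 250.5]
block x y yaw z [ 0.4467  0.1255 -0.6781 -0.0102] cost/pt 0.1338180863765566
```

View pics/w1.png

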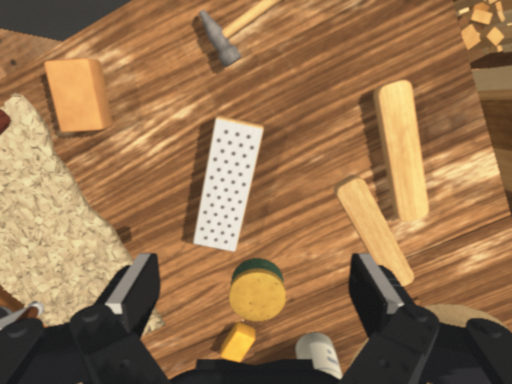

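The block lies long axis near vertical at about (229,183). A green tin stands just past its lower end at (258,290). I'll grasp on the far side from the tin.

```bash
python3 -m inch '[[-0.005,-0.008,0.029,0,0,0.073,0],[-0.005,-0.008,0.029,0,0,0.072,0],[-0.005,-0.008,0.029,0,0,0.072,0],[0,0,0,0,0,0,0],[0,0,0,0,0,0,0]]' | tail -6
sed -i 's/st();c=/st();sc=calibration("scene");grab_frame("scene");sl=landmark_of("honing_block","scene");c=/' m1.py
cat >> m1.py <<'E'
    f0=lambda x:f([x[0],x[1],x[2],0.0])
    g=least_squares(f0,best.x[:3],diff_step=1e-4,x_scale=[.01,.01,.1],loss='soft_l1');print('z=0 fit',g.x,g.cost/len(obs[::4]))
    if sl and l: print('tri',tri([ray(sc,sl[0]['xy']),ray(c,l[0]['xy'])]))
E
python3 m1.py w2
```

```text
clock: 3.0
position: [0.4275, 0.1497, 0.1198]
tool_rot: [-3.141, -0.0, 2.474]
force: [0.9, 0.4, 0.6]
grip_width: 0.0855
finger_force: 0.0
{'clock': 3.0, 'position': [0.4275, 0.1497, 0.1198], 'tool_rot': [-3.1412, -0.0004, 2.4742], 'force': [0.8661, 0.3812, 0.6188], 'grip_width': 0.0855, 'finger_force': 0.0, 'qpos': [-0.558, 0.3889, 0.1135, 2.1242, -0.073, 0.6326, 0.5095]}
[(0.66, [250.8, 204.8])]
org z0 [0.4487 0.1297 0.    ]
0.58 [217.0, 121.1, 280.2, 286.5]
block x y yaw z [ 0.4461  0.1263 -0.6787 -0.0059] cost/pt 0.1696264115360092
z=0 fit [ 0.4448  0.1275 -0.6788] 0.5096272095538569
tri (array([0.4492, 0.1295, 0.0006]), [np.float64(0.0006178333568508835), np.float64(0.0006178333568507754)])
```

```bash
python3 -m inch '[[-0.004,-0.003,0.04,0,0,0.011,0],[-0.004,-0.003,0.04,0,0,0,0],[-0.001,-0.001,0.025,0,0,0,0],[0,0,0.013,0,0,0,0],[0,0,0,0,0,0,0]]' 60 | tail -6
python3 -m inch '[[0,0,0,0,0,0,0.3],[0,0,0,0,0,0,0.6],[0,0,0,0,0,0,1],[0,0,0,0,0,0,1],[0,0,0,0,0,0,1]]' 60 | tail -6
python3 -m inch '[[0,0,0,0,0,0,1],[0,0,0,0,0,0,1]]' | tail -6
```

```text
clock: 3.75
position: [0.4297, 0.1374, 0.0004]
tool_rot: [-3.14, -0.001, 2.46]
force: [0.9, -0.2, 0.6]
grip_width: 0.0852
finger_force: 0.0
clock: 4.25
position: [0.4304, 0.1376, 0.0017]
tool_rot: [3.141, 0.0, 2.46]
force: [0.8, -0.6, -1.0]
grip_width: 0.0121
finger_force: 0.0
clock: 4.45
position: [0.4303, 0.1375, 0.0013]
tool_rot: [3.142, 0.0, 2.46]
force: [-0.0, 0.1, -0.1]
grip_width: 0.0001
finger_force: 0.0
```

```bash
python3 - <<'E'
from h import *
im=[grab_frame(n) for n in('wrist','side')]
save('b',np.hstack([im[0],cv2.resize(im[1][200:320,150:310],(512,384))]));
x=cv2.imread('pics/b.png');cv2.imwrite('pics/b.png',cv2.resize(x,(800,300)))
E
```

```text
(no output)
```

View pics/b.png

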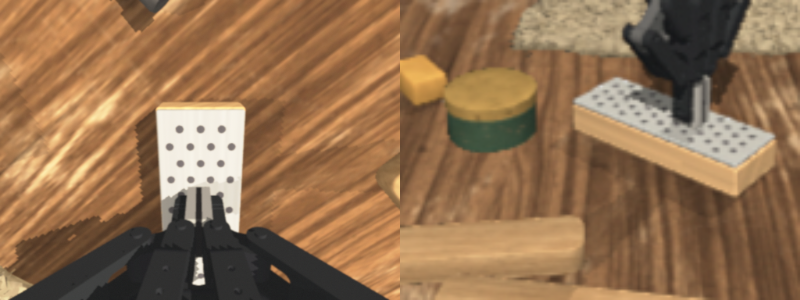

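The fingers are shut above the block (wrist tips at about (200,205)) and appear to rest on the steel plate, though the TCP reads z ≈ 0. I'll check this by projecting the TCP and block model into the fixed cameras.

```bash
python3 - <<'E'
from h import *
s=st();out=[]
for n in('scene','side','wrist'):
    c=calibration(n);im=grab_frame(n).copy()
    im=cv2.resize(im,(2048,1536),interpolation=cv2.INTER_CUBIC)
    def mk(p,col):
        q=proj(c,p)*4+2;cv2.circle(im,tuple(int(v) for v in q),4,col,-1);return q
    q=mk(s['position'],(255,0,0))
    mk(np.array(s['position'])+[0,0,.019],(255,0,255))
    a=-.679;ca,sa=np.cos(a),np.sin(a)
    for u in(-.075,.075):
        for v in(-.026,.026):
            for z,col in((0,(0,255,0)),(.026,(0,255,255))):
                mk([.4455+u*ca-v*sa,.127+u*sa+v*ca,z],col)
    x,y=int(q[0]),int(q[1]);w,h=(240,220)
    if n=='wrist': w,h=720,660
    x0=min(max(0,x-w),2048-2*w);y0=min(max(0,y-h),1536-2*h)
    cr=im[y0:y0+2*h,x0:x0+2*w];out.append(cv2.resize(cr,(400,367)));print(n,q/4,np.array(c['pose'])[:3,3])
save('c',cv2.resize(np.hstack(out),(800,245)))
save('c2',np.hstack(out[:2]))
E
```

```text
{'clock': 4.55, 'position': [0.4302, 0.1375, 0.0013], 'tool_rot': [-3.1415, -0.0, 2.4598], 'force': [1.1408, -0.8428, 0.5566], 'grip_width': 0.0001, 'finger_force': 0.0, 'qpos': [-0.4897, 0.6245, 0.064, 2.1849, -0.1138, 0.3353, 0.5587]}
scene [189.57706133 180.80992146] [-0.09118439 -0.4456328   0.65559401]
side [266.42718068 261.91848272] [0.46056472 0.73202304 0.36505382]
wrist [255.06503198 234.0975921 ] [0.3671079  0.18845264 0.16928475]
```

View pics/c2.png

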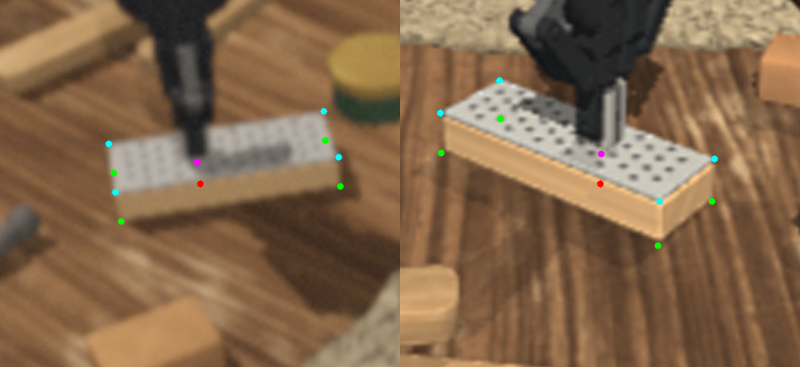

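The block model (cyan and green dots) fits both views at z = 0. The real fingertips show about 26 mm above the red TCP mark in both, so something is off in z. I'll lift and compare again in free air.

```bash
python3 -m inch '[[0,0,-0.03,0,0,0,1],[0,0,-0.03,0,0,0,1],[0,0,0,0,0,0,1]]' | tail -6
python3 - <<'E'
from h import *
s=st();out=[]
for n in('scene','side'):
    c=calibration(n);im=grab_frame(n).copy()
    im=cv2.resize(im,(2048,1536),interpolation=cv2.INTER_CUBIC)
    for dz,col in((0,(255,0,0)),(.02,(255,0,255)),(.04,(0,255,255))):
        q=proj(c,np.array(s['position'])+[0,0,dz])*4+2;cv2.circle(im,tuple(int(v) for v in q),3,col,-1)
        if dz==0:x,y=int(q[0]),int(q[1])
    out.append(cv2.resize(im[y-220:y+220,x-200:x+200],(400,440)))
save('d',np.hstack(out))
E
```

```text
clock: 5.0
position: [0.4317, 0.138, 0.064]
tool_rot: [3.138, 0.002, 2.459]
force: [0.4, 0.6, 0.9]
grip_width: -0.0004
finger_force: 0.0
{'clock': 5.0, 'position': [0.4317, 0.138, 0.064], 'tool_rot': [3.1379, 0.0018, 2.4594], 'force': [0.4053, 0.5796, 0.9133], 'grip_width': -0.0004, 'finger_force': 0.0, 'qpos': [-0.5159, 0.4937, 0.0972, 2.1639, -0.099, 0.4839, 0.5459]}
```

View pics/d.png

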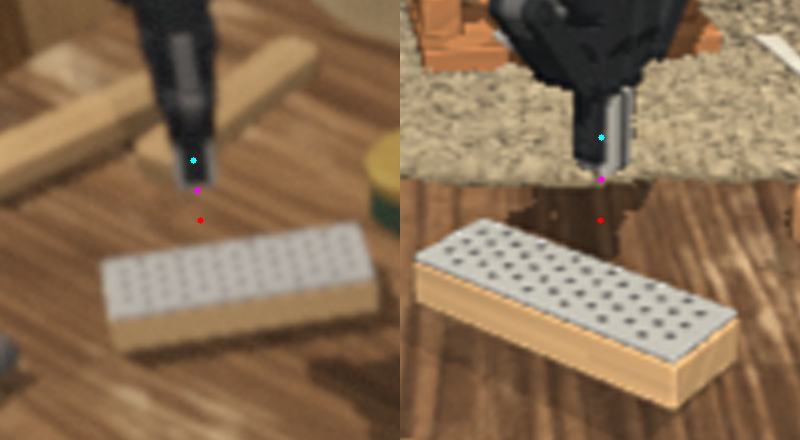

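In free air the real tip also sits about 22 mm above the reported TCP in both views (scene tip (195,187), side (600,175)). It's a constant offset, so I'll grasp with the TCP about 23 mm lower, watching the force.

```bash
python3 -m inch '[[0,0,0,0,0,0,0],[0,0,0,0,0,0,0],[0,0,0,0,0,0,0],[0,0,0,0,0,0,0],[0,0,0.03,0,0,0,0]]' 60 | tail -6
python3 -m inch '[[0,0,0.03,0,0,0,0],[0,0,0.015,0,0,0,0],[0,0,0.01,0,0,0,0],[0,0,0,0,0,0,0]]' | tail -6
python3 -m inch '[[0,0,0,0,0,0,0.3],[0,0,0,0,0,0,0.6],[0,0,0,0,0,0,1],[0,0,0,0,0,0,1],[0,0,0,0,0,0,1]]' 60 | tail -6
```

```text
clock: 5.6
position: [0.4321, 0.1382, 0.0329]
tool_rot: [3.137, 0.002, 2.46]
force: [1.2, 0.3, -1.8]
grip_width: 0.0721
finger_force: 0.0
clock: 6.0
position: [0.4297, 0.1372, -0.0246]
tool_rot: [-3.14, -0.001, 2.46]
force: [0.8, 0.1, 0.5]
grip_width: 0.0852
finger_force: 0.0
clock: 6.5
position: [0.4308, 0.1378, -0.0227]
tool_rot: [3.14, 0.001, 2.46]
force: [-1.3, -0.9, 11.5]
grip_width: 0.051
finger_force: 60.8
```

Gripped at 51 mm, but the tips press on the bench with 11 N. I'll regrip 5 mm higher, then lift.

```bash
python3 -m inch '[[0,0,0,0,0,0,0.2],[0,0,-0.005,0,0,0,0.2],[0,0,0,0,0,0,0.5],[0,0,0,0,0,0,1],[0,0,0,0,0,0,1]]' 80 | tail -6
python3 -m inch '[[0,0,0,0,0,0,1],[0,0,-0.02,0,0,0,1],[0,0,-0.04,0,0,0,1],[0,0,-0.04,0,0,0,1],[0,0,-0.03,0,0,0,1]]' 80 | tail -6
python3 - <<'E'
from h import *
st()
# refine holder from scene+side (+wrist later)
names=['seat','lip_edge','near_stop','lever_pivot','lever_knob','dowels']
for n in('scene','side'):
    c=calibration(n);grab_frame(n)
    for k in names: print(n,k,[(round(q['score'],2),np.round(q['xy'],1).tolist()) for q in landmark_of(k,n)[:2]])
go([.36,-.20,.14],3.31)
E
```

```text
clock: 7.0
position: [0.4307, 0.1377, -0.0177]
tool_rot: [3.14, 0.0, 2.46]
force: [-4.5, -0.8, 29.7]
grip_width: 0.0503
finger_force: 78.6
clock: 7.5
position: [0.4302, 0.1374, 0.1134]
tool_rot: [3.141, 0.0, 2.459]
force: [0.3, 0.7, -4.4]
grip_width: 0.0496
finger_force: 87.5
{'clock': 7.5, 'position': [0.4302, 0.1374, 0.1134], 'tool_rot': [3.1408, 0.0003, 2.4595], 'force': [0.3279, 0.6938, -4.4341], 'grip_width': 0.0496, 'finger_force': 87.5405, 'qpos': [-0.5397, 0.3988, 0.125, 2.1339, -0.0844, 0.6125, 0.5334]}
scene seat [(0.98, [347.9, 253.8])]
scene lip_edge [(0.65, [358.2, 217.3])]
scene near_stop [(0.65, [329.7, 276.5]), (0.22, [349.5, 250.8])]
scene lever_pivot []
scene lever_knob [(0.58, [303.1, 193.9]), (0.42, [347.9, 254.3])]
scene dowels [(0.95, [361.9, 247.6])]
side seat [(0.59, [255.8, 175.8])]
side lip_edge [(0.54, [234.1, 169.5])]
side near_stop [(0.57, [282.1, 171.3])]
side lever_pivot []
side lever_knob []
side dowels []
shift [-0.1582, -0.3062, -0.0288] turn [-0.0004, -0.0004, -0.8502]
```

```bash
python3 -m inch '[[-0.032,-0.027,-0.012,0,0,0,1],[-0.032,-0.028,-0.012,0,0,0,1],[-0.033,-0.028,-0.012,0,0,0,1],[-0.033,-0.028,-0.012,0,0,0,1],[-0.032,-0.028,-0.009,0,0,0,1]]' | tail -6
python3 -m inch '[[-0.032,-0.027,0,0,0,0,1],[-0.033,-0.028,0,0,0,0,1],[-0.032,-0.027,0,0,0,0,1],[-0.033,-0.028,0,0,0,0,1],[0,0,0,0,0,-0.14,1]]' | tail -6
python3 -m inch '[[0,0,0,0,0,-0.142,1],[0,0,0,0,0,-0.142,1],[0,0,0,0,0,-0.142,1],[0,0,0,0,0,-0.142,1],[0,0,0,0,0,-0.142,1]]' | tail -6
python3 -m inch '[[0,0,0,0,0,0,1],[0,0,0,0,0,0,1]]' | tail -6
cat > fit.py <<'E'
from h import *
import sys,json,os
from scipy.optimize import least_squares
np.set_printoptions(precision=4,suppress=True)
names=['seat','lip_edge','near_stop','dowels','lever_pivot','lever_knob']
LP={'seat':(0,0,0),'lip_edge':(.06,0,.033),'near_stop':(-.077,0,.013),'dowels':(0,-.026,.016),'lever_pivot':(.038,.045,0)}
F='obs.json';obs=json.load(open(F)) if os.path.exists(F) else []
st()
for n in sys.argv[1].split(','):
    c=calibration(n);im=grab_frame(n);save(sys.argv[2]+n,im)
    for k in names:
        for q in landmark_of(k,n)[:3]:
            obs.append(dict(cam=n+sys.argv[2],c={a:(np.array(c[a]).tolist()) for a in c},k=k,s=float(q['score']),xy=np.array(q['xy']).tolist()))
json.dump(obs,open(F,'w'))
def local(k,q):
    if k=='lever_knob': a=q-.35; return (.038-.07*np.sin(a),.045+.07*np.cos(a),.054)
    return LP[k]
def W(x,l):
    ca,sa=np.cos(x[3]),np.sin(x[3]);return [x[0]+l[0]*ca-l[1]*sa,x[1]+l[0]*sa+l[1]*ca,x[2]+l[2]]
def res(x,ob,sel=None):
    r=[]
    for o in ob:
        e=(proj(o['c'],W(x,local(o['k'],x[4])))-o['xy'])*(.25 if not o['cam'].startswith('wrist') and 0 else 1);r+=list(e*o['s'])
    return r
def fit(ob,x0=(.4447,-.2676,.0239,.17,.15)):
    return least_squares(lambda x:res(x,ob)+[(x[4]-.15)*2,(x[2]-.024)*100],x0,loss='soft_l1',f_scale=2,x_scale=[.01,.01,.01,.1,.1])
if __name__=='__main__':
    cams=sorted(set(o['cam'] for o in obs))
    for sub in [cams]+[[c] for c in cams if c.startswith('wrist')]:
        ob=[o for o in obs if o['cam'] in sub];g=fit(ob);print(sub,'seat xyz yaw lever',g.x,g.cost)
    g=fit(obs)
    for o in obs: print(o['cam'],o['k'],round(o['s'],2),np.round(o['xy']),(proj(o['c'],W(g.x,local(o['k'],g.x[4])))-o['xy']).round(1))
E
python3 fit.py scene,side,wrist A
```

```text
clock: 8.7
position: [0.4687, -0.0744, 0.1691]
tool_rot: [3.141, 0.001, 2.46]
force: [0.8, 0.1, -3.1]
grip_width: 0.0499
finger_force: 87.5
clock: 9.2
position: [0.4996, -0.2457, 0.168]
tool_rot: [-3.139, 0.001, 2.594]
force: [-0.2, 1.2, -2.9]
grip_width: 0.05
finger_force: 87.4
clock: 9.7
position: [0.4999, -0.2399, 0.1681]
tool_rot: [3.141, -0.0, -2.968]
force: [0.4, 0.1, -2.3]
grip_width: 0.0503
finger_force: 87.4
clock: 9.9
position: [0.4999, -0.24, 0.1681]
tool_rot: [3.141, -0.0, -2.978]
force: [-0.1, -0.4, -2.5]
grip_width: 0.0498
finger_force: 87.4
{'clock': 9.9, 'position': [0.4999, -0.24, 0.1681], 'tool_rot': [3.1414, -0.0002, -2.9781], 'force': [-0.1241, -0.4008, -2.4629], 'grip_width': 0.0498, 'finger_force': 87.398, 'qpos': [0.3395, 0.4555, 0.0017, 1.8278, -0.0011, 0.8586, 2.0761]}
['sceneA', 'sideA', 'wristA'] seat xyz yaw lever [ 0.4388 -0.2606  0.023   0.1773  0.1603] 477.9507069228969
['wristA'] seat xyz yaw lever [ 0.4388 -0.2595  0.0098  0.1974  0.0882] 339.94361271900556
sceneA seat 0.77 [348. 254.] [-2.5 -2.5]
sceneA lip_edge 0.89 [358. 217.] [-0.3  2.3]
sceneA ne
[... 359 characters left out ...]
[252. 171.] [2.7 0.5]
sideA dowels 0.64 [258. 176.] [-2.7 -4.4]
sideA dowels 0.42 [246. 172.] [ 9.  -1.3]
sideA lever_pivot 0.84 [246. 184.] [0.1 1.1]
sideA lever_pivot 0.22 [226. 119.] [20.4 66.7]
sideA lever_knob 0.74 [246. 183.] [-0.6 -8.4]
sideA lever_knob 0.55 [282. 170.] [-36.7   5. ]
sideA lever_knob 0.46 [243. 175.] [ 2.6 -0.4]
wristA seat 0.92 [245. 101.] [-1.9  0.3]
wristA lip_edge 0.66 [378. 169.] [-134.8    5.3]
wristA near_stop 0.65 [239.   4.] [ 1.2 -0.7]
wristA near_stop 0.32 [244. 100.] [ -3.2 -96.6]
wristA dowels 0.79 [211. 103.] [ 1.1 -0.8]
wristA dowels 0.47 [236.   3.] [-23.4  99.1]
wristA lever_pivot 0.95 [291. 141.] [0.1 1.1]
wristA lever_knob 0.79 [377. 168.] [5.3 0.9]
```

View pics/Awrist.png

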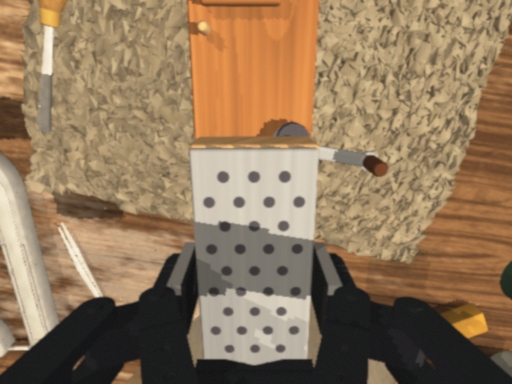

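The wrist view shows the seat at (245,101), pivot at (291,141), knob at (377,168) and near stop at the top edge. The held block covers the lip. I'll back off for two more views, where more of the holder shows.

```bash
python3 -m inch '[[-0.04,0.01,0,0,0,0,1],[-0.04,0.01,0,0,0,0,1],[0,0,0,0,0,0,1],[0,0,0,0,0,0,1]]' | tail -6
python3 fit.py wrist B >/dev/null
python3 -m inch '[[0.01,-0.035,-0.03,0,0,0,1],[0.01,-0.035,-0.03,0,0,0,1],[0,0,0,0,0,0,1],[0,0,0,0,0,0,1]]' | tail -6
python3 fit.py scene,side,wrist C | grep -v 'sceneA\|sideA\|wristA'
cat > fit2.py <<'E'
# joint fit with a bias of the wrist camera pose (tool-fixed small rotation + world shift)
import sys;sys.argv=['x','','']
import json,numpy as np
from h import *
exec(open('fit.py').read().split("obs.append")[0].split("F='obs")[0]);np.set_printoptions(precision=4,suppress=True)
src=open('fit.py').read();i=src.index('def local');j=src.index('def res');exec(src[i:j])
obs=[o for o in json.load(open('obs.json')) if o['s']>.45]
def cb(o,b):
    if not o['cam'].startswith('wrist'): return o['c']
    P=np.array(o['c']['pose']).copy();P[:3,3]+=b[:3];P[:3,:3]=R.from_rotvec(b[3:6]).as_matrix()@P[:3,:3];c=dict(o['c']);c['pose']=P;return c
def res2(v,ob):
    x,b=v[:5],v[5:]
    r=[]
    for o in ob: r+=list((proj(cb(o,b),W(x,local(o['k'],x[4])))-o['xy'])*o['s'])
    return np.array(r)
pri=lambda v:np.r_[(v[4]-.15)*2,(v[2]-.024)*200,v[5:8]/.01,v[8:11]/.01]
g=least_squares(lambda v:np.r_[res2(v,obs),pri(v)],np.r_[.4388,-.26,.023,.177,.16,np.zeros(6)],loss='soft_l1',f_scale=2,x_scale=np.r_[.01,.01,.01,.1,.1,.01*np.ones(6)])
print('seat/yaw/lever',g.x[:5],'bias',g.x[5:],g.cost)
rr=res2(g.x,obs).reshape(-1,2)
for o,e in zip(obs,rr): print(o['cam'],o['k'],round(o['s'],2),e.round(1))
E
echo; python3 fit2.py
```

```text
clock: 11.35
position: [0.5759, -0.2061, 0.1678]
tool_rot: [3.141, -0.001, -2.972]
force: [-0.4, -0.9, -2.9]
grip_width: 0.0502
finger_force: 87.4
clock: 12.1
position: [0.5673, -0.2801, 0.2288]
tool_rot: [-3.141, 0.001, -2.975]
force: [-0.1, 1.8, -4.0]
grip_width: 0.0503
finger_force: 87.4
{'clock': 12.1, 'position': [0.5673, -0.2801, 0.2288], 'tool_rot': [-3.141, 0.0009, -2.9754], 'force': [-0.1073, 1.7503, -3.9933], 'grip_width': 0.0503, 'finger_force': 87.4028, 'qpos': [0.3573, 0.5122, 0.0115, 1.5556, -0.0064, 1.0727, 2.1074]}
['wristB'] seat xyz yaw lever [ 0.4366 -0.2615  0.0163  0.1416  0.1938] 157.11268982356597
['wristC'] seat xyz yaw lever [ 0.4389 -0.2608  0.0187  0.1668  0.1779] 133.86849973647816
wristB seat 0.91 [218.   1.] [-0.9  0.6]
wristB lip_edge 0.96 [213.  76.] [0.8 0.9]
wristB lip_edge 0.71 [217.   8.] [-3.  68.3]
wristB lever_pivot 0.93 [268.  52.] [ 0.8 -1.2]
wristB lever_pivot 0.38 [218.   8.] [51.1 43. ]
wristB lever_knob 0.72 [363.  63.] [4.  0.4]
sceneC seat 0.61 [348. 253.] [-2.2 -1.4]
sceneC seat 0.52 [334. 231.] [12.4 20.4]
sceneC lip_edge 0.78 [360. 21
[... 1642 characters left out ...]
 lip_edge 0.96 [2.  0.1]
wristB lip_edge 0.71 [-1.2 48. ]
wristB lever_pivot 0.93 [ 0.9 -1.2]
wristB lever_knob 0.72 [0.7 0.4]
sceneC seat 0.61 [-1.2 -1.5]
sceneC seat 0.52 [ 6.6 10.1]
sceneC lip_edge 0.78 [-0.4 -0.7]
sceneC near_stop 0.66 [ 1.5 -2.3]
sceneC lever_pivot 0.65 [-2.   0.2]
sceneC lever_knob 0.91 [2.7 1.1]
sideC seat 0.92 [0.7 2.1]
sideC lip_edge 0.64 [2.  0.4]
sideC near_stop 0.79 [ 1.3 -0.2]
sideC dowels 0.62 [1.1 1.1]
sideC lever_pivot 0.82 [-1. -0.]
sideC lever_knob 0.6 [ 0.  -0.2]
wristC seat 0.78 [-1.3  0.4]
wristC lip_edge 0.9 [ 0.2 -1.2]
wristC dowels 0.89 [-0.2 -1.6]
wristC lever_pivot 0.91 [-0.6 -1.3]
wristC lever_pivot 0.7 [44.7 24.4]
wristC lever_knob 0.7 [-0.9 -0. ]
```

```bash
cat > ins.py <<'E'
from h import *
SEAT=np.array([.4392,-.2609,.0243]);PHI=.166
BT=np.array([-.018,.0009,-.0177])
def toolR(t,phi=None):
    phi=PHI if phi is None else phi
    return R.from_euler('z',phi)*R.from_euler('y',t)*R.from_euler('z',np.pi)*R.from_euler('x',np.pi)
def H(v): return SEAT+R.from_euler('z',PHI).apply(v)
def centre(t,xt,zb,y,back=0):
    "block underside centre, holder frame: far top corner at xt, far bottom corner zb high"
    c,s=np.cos(t),np.sin(t)
    return np.array([xt-.026*s-.075*c-back*c,y,zb+.075*s+back*s])
def tcp(t,cen): return H(cen)-toolR(t).apply(BT)
def cmd(t,cen,up=0):
    s=telemetry.observe();R0=R.from_euler('xyz',s['tool_rot']);T=tcp(t,cen)+[0,0,up]
    print('target',T.round(4),'shift',R0.inv().apply(T-s['position']).round(4),'turn',(R0.inv()*toolR(t)).as_rotvec().round(4))
def now():
    "believed block pose in the holder frame"
    s=telemetry.observe();R0=R.from_euler('xyz',s['tool_rot'])
    b=np.array(s['position'])+R0.apply(BT);v=R.from_euler('z',-PHI).apply(b-SEAT)
    Rh=R.from_euler('z',-PHI)*R0*R.from_euler('x',-np.pi)*R.from_euler('z',-np.pi)
    t=Rh.as_rotvec();c=np.array([[.075,0,0],[.075,0,.026],[-.075,0,0]])
    print('block centre mm',(v*1e3).round(1),'rot deg',np.degrees(t).round(2),'far bottom, far top, near bottom',((v+Rh.apply(c))*1e3).round(1).tolist(),'F',np.round(s['force'],1))
    return b,R0*R.from_euler('x',-np.pi)*R.from_euler('z',-np.pi)
E
python3 -c "
from ins import *
now();t=np.radians(12)
cmd(t,centre(t,.0755,.001,.0025,.045),.05)"
```

```text
block centre mm [141.6 -38.3 221.7] rot deg [-0.    0.    0.12] far bottom, far top, near bottom [[216.6, -38.1, 221.7], [216.6, -38.1, 247.7], [66.6, -38.4, 221.7]] F [-0.1  0.8 -3. ]
target [ 0.3713 -0.2707  0.0867] shift [0.192  0.0412 0.1416] turn [-2.000e-04  2.094e-01  2.100e-03]
```

```bash
python3 -m inch '[[0.038,0.008,0.02,0,0,0,1],[0.038,0.008,0.02,0,0,0,1],[0.038,0.008,0.02,0,0,0,1],[0.038,0.008,0.02,0,0,0,1],[0.04,0.009,0.022,0,0,0,1]]' | tail -6
python3 -m inch '[[0,0,0.02,0,0,0,1],[0,0,0.02,0,0.105,0,1],[0,0,0,0,0.105,0,1],[0,0,0,0,0,0,1],[0,0,0,0,0,0,1]]' | tail -6
cat > ov.py <<'E'
from ins import *
import sys
b,Rb=now();out=[];rr=[]
E=[(i,j) for i in range(8) for j in range(i) if bin(i^j).count('1')==1]
def box(lo,hi,f): 
    P=[f(np.array([(lo,hi)[k>>a&1][a] for a in range(3)])) for k in range(8)];return P
for n in('scene','side'):
    c=calibration(n);im=grab_frame(n);l=landmark_of('honing_block',n)
    if l: rr.append(ray(c,l[0]['xy']));print(n,l[0]['score'],np.round(l[0]['xy'],1),'pred',proj(c,b).round(1))
    S=6;im=cv2.resize(im,None,fx=S,fy=S,interpolation=cv2.INTER_CUBIC)
    def wire(P,col):
        for i,j in E: cv2.line(im,*[tuple(int(v) for v in proj(c,P[k])*S+S/2) for k in(i,j)],col,1,cv2.LINE_AA)
    wire(box([-.075,-.026,0],[.075,.026,.026],lambda v:b+Rb.apply(v)),(255,0,0))
    wire(box([-.091,-.033,0],[-.077,.033,.013],H),(0,255,255))
    wire(box([.060,-.039,.033],[.060,.039,.036],H),(0,255,0))
    for x in(-.06,.06): wire(box([x-.005,-.036,0],[x+.005,-.026,.016],H),(255,255,0))
    q=proj(c,H([0,0,.02]))*S;x,y=int(q[0]),int(q[1]);w=400 if n=='scene' else 330
    out.append(cv2.resize(im[y-w:y+w,x-w:x+w],(400,400)))
if len(rr)==2: print('tri',tri(rr),'believed',b.round(4))
save(sys.argv[1],np.hstack(out))
E
python3 ov.py e
```

```text
clock: 13.65
position: [0.3703, -0.2708, 0.1261]
tool_rot: [-3.141, 0.001, -2.973]
force: [0.4, -1.1, -4.0]
grip_width: 0.0499
finger_force: 87.5
clock: 14.15
position: [0.372, -0.2705, 0.0861]
tool_rot: [3.142, -0.209, -2.972]
force: [-0.3, -1.7, -2.9]
grip_width: 0.05
finger_force: 87.5
block centre mm [-46.6   2.6  75.3] rot deg [-0.02 11.99  0.2 ] far bottom, far top, near bottom [[26.8, 2.9, 59.8], [32.2, 2.9, 85.2], [-120.0, 2.3, 90.9]] F [-0.3 -1.7 -2.9]
scene 0.85 [344.4 242.4] pred [342.1 240.4]
side 0.98 [273.4 146.7] pred [273.4 152.3]
tri (array([ 0.38856578, -0.27454265,  0.10996536]), [np.float64(0.004916324179880016), np.float64(0.0049163241798800454)]) believed [ 0.3928 -0.266   0.0996]
```

View pics/e.png

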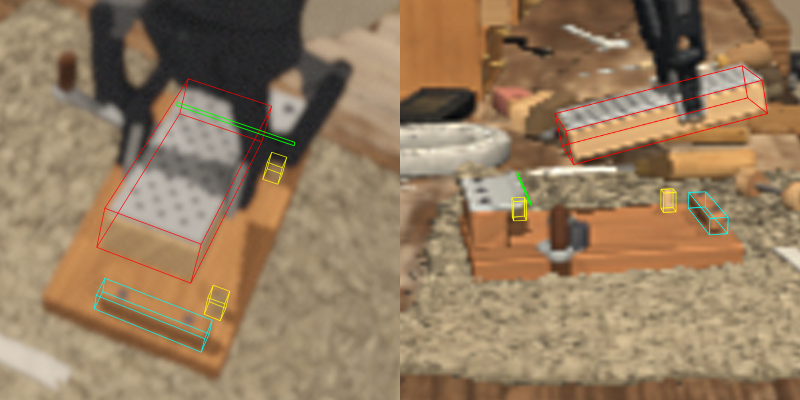

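The overlay agrees with both pictures to about 2–3 mm. In the side view the real block sits slightly above the red wire. I'll lower it just short of the lip and feel for the bed.

```bash
python3 -c "
from ins import *
t=np.radians(12)
c=centre(t,.052,.008,.0025);cmd(t,c)"
```

```text
target [ 0.3915 -0.2673  0.0343] shift [-0.0313  0.0005  0.0469] turn [-0.0005  0.0006  0.0009]
```

```bash
python3 -m inch '[[-0.01,0,0.015,0,0,0,1],[-0.01,0,0.015,0,0,0,1],[-0.011,0,0.012,0,0,0,1],[0,0,0.005,0,0,0,1],[0,0,0,0,0,0,1]]' | grep -v rot
python3 -m inch '[[0,0,0,0,0,0,1],[0,0,0,0,0,0,1]]' | grep force
python3 -m inch '[[0,0,0.002,0,0,0,1],[0,0,0,0,0,0,1]]' | grep force
python3 -m inch '[[0,0,0.002,0,0,0,1],[0,0,0,0,0,0,1]]' | grep force
python3 -c "
from ins import *
now()"
```

```text
clock: 14.85
position: [0.3907, -0.2676, 0.0338]
force: [-0.2, 0.7, -2.5]
grip_width: 0.0499
finger_force: 87.4
force: [-0.6, 0.8, -3.9]
finger_force: 87.4
force: [0.2, 0.6, -2.5]
finger_force: 87.4
force: [1.4, 0.0, -3.1]
finger_force: 87.4
block centre mm [-27.7   2.5  19. ] rot deg [-1.000e-02  1.205e+01  1.300e-01] far bottom, far top, near bottom [[45.7, 2.6, 3.4], [51.1, 2.7, 28.8], [-101.0, 2.3, 34.7]] F [ 1.4  0.  -3.1]
```

```bash
python3 -m inch '[[0,0,0.0015,0,0,0,1],[0,0,0,0,0,0,1]]' | grep force:
python3 -m inch '[[0,0,0.0015,0,0,0,1],[0,0,0,0,0,0,1]]' | grep force:
python3 -m inch '[[0,0,0.0015,0,0,0,1],[0,0,0,0,0,0,1]]' | grep force:
python3 -c "
from ins import *
now()"
```

```text
force: [-0.3, -0.6, -2.3]
finger_force: 87.4
force: [0.1, 0.9, -2.8]
finger_force: 87.4
force: [-0.6, 0.1, 0.7]
finger_force: 87.7
block centre mm [-28.5   2.3  14.8] rot deg [-0.02 12.04  0.12] far bottom, far top, near bottom [[44.8, 2.5, -0.9], [50.2, 2.5, 24.6], [-101.9, 2.2, 30.4]] F [-0.6  0.1  0.7]
```

Contact with the bed comes at a believed z of −0.9 mm. I'll lift slightly, slide under the lip, and feel for the end stop.

```bash
python3 -m inch '[[0,0,-0.0008,0,0,0,1],[-0.005,0,-0.001,0,0,0,1],[-0.005,0,-0.001,0,0,0,1],[0,0,0,0,0,0,1]]' | grep force:
python3 -m inch '[[-0.004,0,-0.0008,0,0,0,1],[-0.004,0,-0.0008,0,0,0,1],[0,0,0,0,0,0,1]]' | grep force:
python3 -c "
from ins import *
now()"
```

```text
force: [0.1, 0.5, -3.0]
finger_force: 87.5
force: [-0.0, -0.2, -2.8]
finger_force: 87.5
block centre mm [-9.2  2.5 15.3] rot deg [-0.02 12.    0.15] far bottom, far top, near bottom [[64.1, 2.7, -0.3], [69.6, 2.7, 25.2], [-82.6, 2.3, 30.9]] F [-0.  -0.2 -2.8]
```

```bash
for i in 1; do :; done
python3 -m inch '[[-0.002,0,-0.0004,0,0,0,1],[-0.002,0,-0.0004,0,0,0,1],[0,0,0,0,0,0,1]]' | grep force:
python3 -m inch '[[-0.0015,0,-0.0003,0,0,0,1],[0,0,0,0,0,0,1]]' | grep force:
python3 -m inch '[[-0.0015,0,-0.0003,0,0,0,1],[0,0,0,0,0,0,1]]' | grep force:
python3 -c "
from ins import *
now()"
```

```text
force: [0.2, 0.4, -2.6]
finger_force: 87.5
force: [0.0, -0.2, -2.5]
finger_force: 87.5
force: [-0.3, 0.3, -2.3]
finger_force: 87.5
block centre mm [-2.6  2.4 15.3] rot deg [-0.02 12.03  0.13] far bottom, far top, near bottom [[70.7, 2.6, -0.3], [76.1, 2.6, 25.1], [-76.0, 2.2, 30.9]] F [-0.3  0.3 -2.3]
```

```bash

python3 -m inch '[[-0.001,0,-0.0002,0,0,0,1],[0,0,0,0,0,0,1]]' | grep force:
python3 -m inch '[[-0.001,0,-0.0002,0,0,0,1],[0,0,0,0,0,0,1]]' | grep force:
python3 -m inch '[[-0.001,0,-0.0002,0,0,0,1],[0,0,0,0,0,0,1]]' | grep force:
python3 -c "
from ins import *
now()"
```

```text
force: [-0.6, 0.0, -2.7]
finger_force: 87.5
force: [-1.8, -0.1, -1.7]
finger_force: 87.5
force: [-5.6, -1.7, -0.2]
finger_force: 87.6
block centre mm [-0.8  2.5 15.1] rot deg [ 0.02 12.15  0.09] far bottom, far top, near bottom [[72.5, 2.6, -0.7], [78.0, 2.6, 24.8], [-74.1, 2.4, 30.9]] F [-5.6 -1.7 -0.2]
```

End stop contact at believed 77.7 mm. That calibrates x to 0.8 mm, so I'll work out the lowering rows.

```bash
python3 -c "
from ins import *
s=telemetry.observe();p=np.array(s['position']);R0=R.from_euler('xyz',s['tool_rot'])
for d,xt,zb in((11,76.2,-.4),(9,76.1,-.3),(7,76.1,-.3),(5,76,-.3),(3,75.9,-.3),(1.5,75.8,-.3),(0,75.8,-.3)):
    t=np.radians(d);T=tcp(t,centre(t,xt/1e3,zb/1e3,.0025));Rt=toolR(t)
    print(d,R0.inv().apply(T-p).round(4).tolist(),(R0.inv()*Rt).as_rotvec().round(3).tolist());p,R0=T,Rt
"
```

```text
11 [0.0009, 0.0, 0.0019] [0.0, -0.02, 0.002]
9 [-0.0014, -0.0, 0.003] [-0.0, -0.035, -0.0]
7 [-0.0016, 0.0, 0.0031] [-0.0, -0.035, 0.0]
5 [-0.0015, 0.0, 0.0031] [-0.0, -0.035, -0.0]
3 [-0.0015, -0.0, 0.0032] [-0.0, -0.035, 0.0]
1.5 [-0.0011, -0.0, 0.0024] [-0.0, -0.026, -0.0]
0 [-0.0012, 0.0, 0.0024] [-0.0, -0.026, -0.0]
```

```bash

python3 -m inch '[[0.001,0,0.0018,0,-0.02,0,1],[-0.0014,0,0.003,0,-0.035,0,1],[0,0,0,0,0,0,1]]' | grep force:
python3 -m inch '[[-0.0016,0,0.0031,0,-0.035,0,1],[-0.0015,0,0.0031,0,-0.035,0,1],[0,0,0,0,0,0,1]]' | grep force:
python3 -c "
from ins import *
now()"
```

```text
force: [-0.2, -0.7, -2.7]
finger_force: 87.4
force: [-0.6, 0.6, -3.4]
finger_force: 87.4
block centre mm [-0.6  2.3  6.4] rot deg [0.01 4.88 0.07] far bottom, far top, near bottom [[74.1, 2.4, 0.0], [76.4, 2.4, 25.9], [-75.3, 2.2, 12.8]] F [-0.6  0.6 -3.4]
```

```bash

python3 -m inch '[[-0.0006,0,0,0,0,0,1],[-0.0015,0,0.0032,0,-0.035,0,1],[0,0,0,0,0,0,1]]' | grep force:
python3 -m inch '[[-0.0011,0,0.0024,0,-0.026,0,1],[0,0,0,0,0,0,1]]' | grep force:
python3 -m inch '[[-0.0011,0,0.0022,0,-0.024,0,1],[0,0,0,0,0,0,1]]' | grep force:
python3 -c "
from ins import *
now()"
```

```text
force: [-1.0, -0.1, -2.8]
finger_force: 87.4
force: [-0.2, 0.1, -1.3]
finger_force: 87.4
force: [-0.0, -0.1, -2.4]
finger_force: 87.5
block centre mm [2.5 2.4 0. ] rot deg [0.01 0.05 0.12] far bottom, far top, near bottom [[77.5, 2.6, -0.0], [77.5, 2.6, 26.0], [-72.5, 2.3, 0.1]] F [-0.  -0.1 -2.4]
```

```bash

python3 -m inch '[[0.0012,0,0.0008,0,0,0,1],[0,0,0,0,0,0,1]]' | grep force:
python3 -m inch '[[0,0,0.0006,0,0,0,1],[0,0,0,0,0,0,1]]' | grep force:
python3 -m inch '[[0,0,0,0,0,0,0.3],[0,0,0,0,0,0,0.1],[0,0,0,0,0,0,0.1],[0,0,0,0,0,0,0.1]]' 20| grep 'force:\|width'
python3 -m inch '[[0,0,-0.005,0,0,0,0.1],[0,0,-0.03,0,0,0,0.1],[0,0,-0.04,0,0,0,0.1],[0,0,-0.04,0,0,0,0.1],[0,0,0,0,0,0,0.1]]' | grep 'force:\|width\|pos'
python3 -m inch '[[-0.035,0,0,0,0,0,0.1],[-0.035,0,0,0,0,0,0.1],[0,0,0,0,0,0,0.1]]' | grep 'pos'
cp obs.json obsA.json; echo '[]' > obs.json
python3 fit.py wrist F
python3 - <<'E'
from h import *
out=[]
for n in('scene','side'):
    c=calibration(n);im=grab_frame(n);q=proj(c,[.44,-.26,.04]);x,y=int(q[0]),int(q[1]);w=50
    print([(round(l['score'],2),np.round(l['xy'],1)) for l in landmark_of('honing_block',n)[:1]],proj(c,[.4392,-.2609,.0243]))
    out.append(cv2.resize(im[y-w:y+w,x-w:x+w],(300,300),interpolation=cv2.INTER_CUBIC))
w=cv2.imread('pics/Fwrist.png')[:,:,::-1]
save('g',np.hstack([cv2.resize(w,(400,300)),cv2.resize(np.hstack(out),(400,200)) .__class__ and cv2.copyMakeBorder(cv2.resize(np.hstack(out),(400,200)),0,100,0,0,cv2.BORDER_CONSTANT)]))
E
```

```text
force: [0.9, -0.0, 6.1]
finger_force: 88.4
force: [-2.5, 3.4, 22.8]
finger_force: 90.5
force: [1.1, 0.7, 0.2]
grip_width: 0.077
finger_force: 0.0
position: [0.4245, -0.2634, 0.1249]
force: [0.1, -0.1, 0.2]
grip_width: 0.0768
finger_force: 0.0
position: [0.4953, -0.2487, 0.1202]
{'clock': 20.95, 'position': [0.4953, -0.2487, 0.1202], 'tool_rot': [3.1414, 0.0022, -2.9702], 'force': [-0.3158, 0.3077, -0.0845], 'grip_width': 0.077, 'finger_force': 0.0, 'qpos': [0.3799, 0.5192, -0.0283, 1.8686, 0.0187, 0.7522, 2.0839]}
['wristF'] seat xyz yaw lever [ 0.4396 -0.2605  0.0235  0.1534  0.2127] 47.582792257840794
['wristF'] seat xyz yaw lever [ 0.4396 -0.2605  0.0235  0.1534  0.2127] 47.582792257840794
wristF lip_edge 0.93 [248. 201.] [ 1.1 -1. ]
wristF lip_edge 0.28 [307. 162.] [-57.4  38.1]
wristF dowels 0.93 [216. 115.] [0.  0.1]
wristF lever_pivot 0.7 [307. 162.] [-1.5  0.2]
wristF lever_knob 0.69 [418. 196.] [0.5 0.2]
[(0.59, array([344.6, 247. ]))] [346.27622442 251.15593857]
[(0.69, array([255.1, 177.1]))] [256.49418306 178.87623761]
```

View pics/g.png

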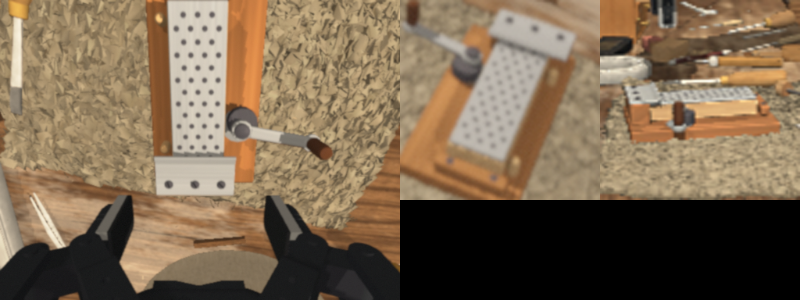

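The block lies flat between the stops, under the lip, with the lever still open (wrist view: lip at about (195,157), pivot (240,123), knob (320,150)). Next I'll turn the gripper a quarter turn and go over the knob.

```bash

python3 -m inch '[[0,0,0,0,0,0.143,0],[0,0,0,0,0,0.143,0],[0,0,0,0,0,0.143,0],[0,0,0,0,0,0.143,0],[0,0,0,0,0,0.143,0]]' >/dev/null
python3 -m inch '[[0,0,0,0,0,0.143,0],[0,0,0,0,0,0.143,0],[0,0,0,0,0,0.143,0],[0,0,0,0,0,0.143,0],[0,0,0,0,0,0.143,0]]' >/dev/null
python3 -m inch '[[0,0,0,0,0,0.141,0],[0.03,-0.002,0,0,0,0,0],[0.04,-0.003,0,0,0,0,0],[0,0,0,0,0,0,0],[0,0,0,0,0,0,0]]' | grep 'pos\|rot'
echo '[]' > obs.json; python3 fit.py wrist,scene,side G | grep -v 'seat 0\|near_st'
python3 -c "
from h import *
k=[]
c=calibration('wrist');print('TCPpx',proj(c,telemetry.observe()['position']))
go([.4694,-.1401,.033],1.737)"
```

```text
position: [0.475, -0.1816, 0.1204]
tool_rot: [3.141, -0.0, 1.74]
{'clock': 23.0, 'position': [0.475, -0.1816, 0.1204], 'tool_rot': [3.1412, -0.0001, 1.7404], 'force': [0.4554, -0.3111, -0.2621], 'grip_width': 0.0852, 'finger_force': 0.0, 'qpos': [-0.0537, 0.4932, 0.4051, 1.9998, -0.2928, 0.7041, 0.7028]}
['sceneG', 'sideG', 'wristG'] seat xyz yaw lever [ 0.4398 -0.2619  0.026   0.1638  0.2095] 80.41488656510046
['wristG'] seat xyz yaw lever [ 0.4392 -0.2628  0.024   0.1665  0.2008] 30.523160231594353
wristG lip_edge 0.87 [267. 282.] [2. 0.]
wristG lip_edge 0.2 [206. 255.] [63.1 27.8]
wristG dowels 0.74 [201. 296.] [-1.3  0.1]
wristG lever_pivot 0.55 [243. 216.] [-0.4 -0.8]
wristG lever_knob 0.97 [254. 147.] [ 0.6 -0.2]
sceneG lip_edge 0.66 [359. 215.] [0.1 2.7]
sceneG dowels 0.69 [362. 248.] [-0.3  2.3]
sceneG lever_pivot 0.88 [331. 230.] [ 0.6 -0.9]
sceneG lever_knob 0.74 [306. 194.] [-3.6  1.1]
sideG lip_edge 0.64 [233. 166.] [1.8 2.3]
sideG dowels 0.68 [234. 166.] [20.9  3.5]
sideG lever_pivot 0.56 [245. 184.] [0.2 0.7]
sideG lever_knob 0.63 [243. 174.] [ 2.8 -1.1]
TCPpx [254.93451559 233.02575265]
shift [0.0425, 0.0017, 0.0872] turn [-0.0, 0.0, 0.0018]
```

```bash

python3 -m inch '[[0.0415,0.001,0.02,0,0,0,0],[0,0,0.03,0,0,0,0],[0,0,0.025,0,0,0,0],[0,0,0.012,0,0,0,0],[0,0,0,0,0,0,0]]' | grep 'pos\|force:'
python3 -m inch '[[0,0,0,0,0,0,0.4],[0,0,0,0,0,0,0.8],[0,0,0,0,0,0,1],[0,0,0,0,0,0,1],[0,0,0,0,0,0,1]]' 25 | grep -v rot
python3 -m inch '[[0,0,0,0,0,0,1],[0,0,0,0,0,0,1]]' | grep -v rot
```

```text
position: [0.4682, -0.1413, 0.0322]
force: [-0.2, 0.2, 0.1]
finger_force: 0.0
clock: 25.05
position: [0.4691, -0.1412, 0.0336]
force: [-0.0, 2.2, 5.7]
grip_width: 0.013
finger_force: 28.7
clock: 25.25
position: [0.4691, -0.1411, 0.0335]
force: [0.1, 0.3, 6.7]
grip_width: 0.0127
finger_force: 25.3
```

The knob is held (13 mm). I'm swinging it round the pivot in identical 0.1 rad rows while watching the force.

```bash

python3 -m inch '[[0.0007,-0.007,0,0,0,-0.1,1],[0.0007,-0.007,0,0,0,-0.1,1],[0,0,0,0,0,0,1]]' | grep 'pos\|rot\|e:'
python3 -m inch '[[0.0007,-0.007,0,0,0,-0.1,1],[0.0007,-0.007,0,0,0,-0.1,1],[0,0,0,0,0,0,1]]' | grep 'pos\|rot\|e:'
python3 -m inch '[[0.0007,-0.007,0,0,0,-0.1,1],[0.0007,-0.007,0,0,0,-0.1,1],[0,0,0,0,0,0,1]]' | grep 'pos\|rot\|e:'
```

```text
position: [0.4545, -0.1429, 0.0335]
tool_rot: [3.141, -0.0, 1.942]
force: [-0.4, 2.1, 5.4]
finger_force: 25.3
position: [0.441, -0.1473, 0.0335]
tool_rot: [3.141, -0.0, 2.142]
force: [-1.4, 3.0, 7.3]
finger_force: 25.3
position: [0.4288, -0.1544, 0.0335]
tool_rot: [3.141, -0.0, 2.342]
force: [-1.4, 2.5, 6.7]
finger_force: 25.4
```

```bash

python3 -m inch '[[0.0007,-0.007,0,0,0,-0.1,1],[0.0007,-0.007,0,0,0,-0.1,1],[0,0,0,0,0,0,1]]' | grep 'pos\|rot\|e:'
python3 -m inch '[[0.0007,-0.007,0,0,0,-0.1,1],[0,0,0,0,0,0,1]]' | grep 'e:'
python3 -m inch '[[0.0003,-0.0035,0,0,0,-0.05,1],[0,0,0,0,0,0,1]]' | grep 'pos\|rot\|e:'
```

```text
position: [0.4183, -0.1638, 0.0335]
tool_rot: [3.141, -0.0, 2.542]
force: [-1.9, 2.8, 6.8]
finger_force: 25.4
force: [-2.0, 2.3, 7.8]
finger_force: 25.5
position: [0.412, -0.1718, 0.0335]
tool_rot: [3.141, -0.0, 2.69]
force: [-3.1, 2.6, 8.6]
finger_force: 25.6
```

```bash

python3 -m inch '[[0.0003,-0.0035,0,0,0,-0.05,1],[0,0,0,0,0,0,1]]' 50 | grep 'e:'
python3 -m inch '[[0.0003,-0.0035,0,0,0,-0.05,1],[0,0,0,0,0,0,1]]' | grep 'e:'
python3 -m inch '[[0.0003,-0.0035,0,0,0,-0.05,1],[0,0,0,0,0,0,1]]' | grep 'pos\|rot\|e:'
```

```text
force: [-2.6, 4.8, 11.2]
finger_force: 48.7
force: [-3.1, 5.4, 12.5]
finger_force: 48.9
position: [0.4068, -0.1806, 0.0335]
tool_rot: [3.141, -0.001, 2.841]
force: [-4.5, 5.9, 12.8]
finger_force: 49.1
```

```bash

python3 -m inch '[[0.0003,-0.0035,0,0,0,-0.05,1],[0,0,0,0,0,0,1]]' | grep 'e:'
python3 -m inch '[[0.0003,-0.0035,0,0,0,-0.05,1],[0,0,0,0,0,0,1]]' | grep 'pos\|rot\|e:'
```

```text
force: [-6.1, 6.0, 14.5]
finger_force: 49.3
position: [0.4041, -0.1869, 0.0334]
tool_rot: [3.141, -0.002, 2.941]
force: [-5.8, 8.1, 15.0]
finger_force: 49.4
```

```bash

python3 -m inch '[[0.0003,-0.0035,0,0,0,-0.05,1],[0,0,0,0,0,0,1]]' | grep 'e:'
python3 -m inch '[[0.0003,-0.0035,0,0,0,-0.05,1],[0,0,0,0,0,0,1]]' | grep 'pos\|rot\|e:'
python3 -c "
from h import *
out=[]
for n in('wrist','scene'):
    c=calibration(n);im=grab_frame(n)
    for k in('lever_knob','lever_pivot','dowels','lip_edge'):
        print(n,k,[(round(l['score'],2),np.round(l['xy'],1).tolist()) for l in landmark_of(k,n)[:2]])
    if n=='scene': im=im[195:300,280:420]
    out.append(cv2.resize(im,(400,300),interpolation=cv2.INTER_CUBIC))
save('k',np.hstack(out))"
```

```text
force: [-5.9, 10.4, 16.9]
finger_force: 49.6
position: [0.4019, -0.193, 0.0333]
tool_rot: [3.14, -0.002, 3.042]
force: [-7.0, 12.2, 17.6]
finger_force: 49.8
wrist lever_knob [(0.96, [250.9, 279.6]), (0.57, [157.1, 289.9])]
wrist lever_pivot [(0.73, [238.1, 320.9])]
wrist dowels []
wrist lip_edge []
scene lever_knob [(0.82, [307.9, 227.1])]
scene lever_pivot [(0.56, [332.9, 231.3])]
scene dowels [(0.78, [359.7, 250.1])]
scene lip_edge [(0.68, [357.4, 215.9]), (0.21, [327.7, 275.3])]
```

View pics/k.png

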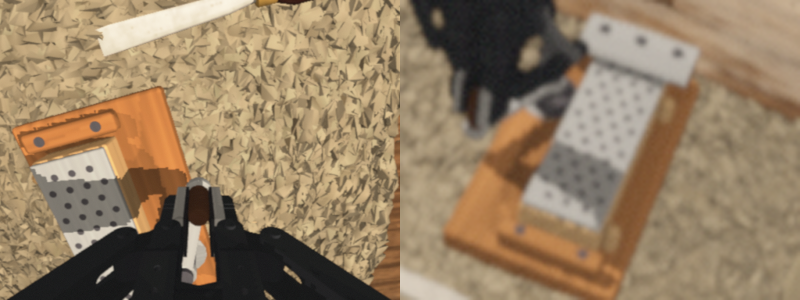

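The lever has swung to about 1.5 rad by geometry. The knob sits between the fingers at (198,205) in the wrist view, and the block looks flat against the dowel side. I'll press a little further to see whether the force climbs steeply.

```bash

python3 -m inch '[[0.0002,-0.0025,0,0,0,-0.035,1],[0,0,0,0,0,0,1],[0,0,0,0,0,0,1]]' | grep 'pos\|rot\|e:'
python3 -m inch '[[0.0002,-0.0025,0,0,0,-0.035,1],[0,0,0,0,0,0,1],[0,0,0,0,0,0,1]]' | grep 'pos\|rot\|e:'
```

```text
position: [0.4014, -0.1953, 0.0333]
tool_rot: [3.14, -0.003, 3.075]
force: [-7.3, 13.9, 17.8]
finger_force: 49.8
position: [0.4008, -0.1982, 0.0334]
tool_rot: [3.14, -0.003, 3.11]
force: [-9.8, 10.0, 20.2]
finger_force: 50.0
```

```bash

python3 -m inch '[[0,0,0,0,0,0,0.6],[0,0,0,0,0,0,0.6],[0,0,0,0,0,0,0.6]]' | grep 'wid\|e:'
python3 -m inch '[[0,0,-0.015,0,0,0,0.6],[0,0,-0.04,0,0,0,0.6],[0,0,-0.04,0,0,0,0.6],[0,0,0,0,0,0,0.6]]' | grep 'pos\|e:'
echo '[]' > obs.json; sed -i 's/(x\[4\]-.15)\*2/(x[4]-1.4)*1/; s/.17,.15))/.165,1.4))/' fit.py
python3 fit.py wrist,scene,side L
```

```text
force: [-0.4, 0.1, -0.0]
grip_width: 0.0342
finger_force: 0.0
position: [0.4043, -0.2003, 0.1322]
force: [0.2, 0.2, -2.1]
finger_force: 0.0
{'clock': 30.05, 'position': [0.4043, -0.2003, 0.1322], 'tool_rot': [-3.1394, 0.0061, 3.1083], 'force': [0.2194, 0.2068, -2.06], 'grip_width': 0.0344, 'finger_force': 0.0, 'qpos': [0.4115, 0.3591, -0.1029, 2.1153, 0.0594, 0.6634, 1.806]}
['sceneL', 'sideL', 'wristL'] seat xyz yaw lever [ 0.4395 -0.2608  0.0272  0.1689  1.585 ] 82.62333038629633
['wristL'] seat xyz yaw lever [ 0.4404 -0.2611  0.0244  0.1806  1.5743] 1.7093011655630228
wristL near_stop 0.9 [159. 138.] [ 0.2 -0.1]
wristL dowels 0.66 [157. 234.] [-1.1 -1.9]
wristL lever_pivot 0.62 [246. 245.] [0.7 2.8]
wristL lever_knob 0.58 [257. 196.] [0.1 0.4]
sceneL seat 0.83 [348. 251.] [-1.2 -0.9]
sceneL lip_edge 0.96 [359. 216.] [-0.   0.9]
sceneL near_stop 0.91 [330. 277.] [ 3.3 -1.9]
sceneL dowels 0.86 [359. 249.] [2.  0.3]
sceneL lever_pivot 0.82 [330. 228.] [1.1 1.4]
sceneL lever_pivot 0.72 [362. 248.] [-31.6 -18.8]
sceneL lever_knob 0.6 [311. 226.] [-1.2  2.3]
sideL seat 0.7 [256. 177.] [0.6 0.6]
sideL lip_edge 0.78 [232. 167.] [3.  0.9]
sideL near_stop 0.95 [283. 172.] [0.1 0.2]
sideL lever_pivot 0.65 [247. 181.] [-1.6  2.9]
sideL lever_knob 0.46 [269. 168.] [ 3.4 -1.9]
```

```bash

python3 -m inch '[[-0.04,0.015,-0.02,0,0,0,0.6],[-0.04,0.015,-0.02,0,0,0,0.6],[0,0.01,0,0,0,0,0.6],[0,0,0,0,0,0,0.6]]' | grep 'pos\|e:'
python3 m1.py M
python3 -c "
from h import *
c=calibration('side');im=grab_frame('side');s=cv2.resize(im[140:215,210:310],(400,300),interpolation=cv2.INTER_CUBIC)
w=cv2.imread('pics/M.png')[:,:,::-1];save('n',np.hstack([cv2.resize(w,(400,300)),s]))"
```

```text
position: [0.484, -0.1606, 0.1682]
force: [-0.1, -0.3, -0.7]
finger_force: 0.0
{'clock': 31.5, 'position': [0.484, -0.1606, 0.1682], 'tool_rot': [3.1412, 0.0002, 3.1111], 'force': [-0.1495, -0.2793, -0.7128], 'grip_width': 0.0344, 'finger_force': 0.0, 'qpos': [0.2925, 0.3907, -0.1136, 1.9354, 0.0586, 0.8185, 1.6877]}
[(0.9, [149.1, 132.0])]
org z0 [ 0.4464 -0.2676  0.    ]
0.92 [85.1, 38.2, 190.1, 202.1]
block x y yaw z [ 0.4389 -0.2721  0.1558 -0.0037] cost/pt 0.6790803840428753
z=0 fit [ 0.4393 -0.2705  0.1582] 0.7058961889455129
tri (array([ 0.443 , -0.2592,  0.027 ]), [np.float64(0.00031620916856498366), np.float64(0.00031620916856509956)])
```

View pics/n.png

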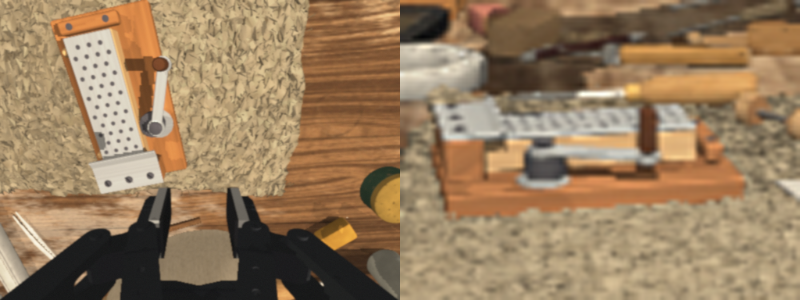

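The block lies flat under the lip and behind the near stop, against the dowel side, with the lever swung across and holding. The robot is clear, so I'm handing in.

```bash
python3 -c "
from workcell import bot
print(bot.job_done())"
```

```text
the job is handed in; nothing more can be done
None
```

The honing block is in its holder, steel face up and flat under the lip and behind the near stop; the cam lever, at about 1.57 rad (a little past the 1.1–1.5 given), was pushing back with about 13 N when I let go, and I handed the job in at about 31.5 s without seeing the verdict.

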